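# Nip a newly cased-in book in the screw press

### The job

A newly bound book lies part-way into the bookbinder's screw press. With a fingertip, push it along the bed until its far edge is home and flush against the low rail at the back, so that it lies centred under the screw; then push one arm of the tee handle round clockwise (seen from above) with a finger until the platen presses firmly on the book and the handle will go no further with a moderate push. Only push: do not lift the book, leave the binding tools around the press where they are, and finish clear of everything.

Things in the scene. Friction and masses are not known exactly. Their poses are not given: they have to be found in the camera images.
- press: Grey bench nipping press, fixed to the bench; base 270 mm deep (x) by 340 mm wide (y). Origin: centre of its underside, on the bench, below the screw. Its own x points from the open front (robot's side) to the back, y to the left, z up. The flat steel bed is 24 mm above the bench. Two upright columns, 26 mm thick, stand at x = 0, y = +-145 mm.
- back_rail (a point): Middle of the front face of the back rail, where it meets the bed: x = +112 mm in the press. The rail is 210 mm long (y) and 11 mm high; the book is home when its spine lies flush against it.
- crosshead (a point): Top of the brass nut on the crosshead, on the screw axis, 132 mm above the bench. The nut is 44 mm across; the crosshead that carries it joins the columns, at most 58 mm deep in x, its top at 123 mm; the nuts on the columns, 145 mm from the axis, reach 140 mm.
- book: Grey-white hardback book lying flat on the bed, 224 mm (x) by 218 mm (y) by 16 mm thick, about 0.3 kg. Origin: centre of its underside. Its own x points from the spine (at the back, x = -112 mm) to the fore-edge with the pages (towards the robot, x = +112 mm). Fully home, its origin lies on the press's screw axis, 24 mm up, and its x axis points opposite to the press's.
- book_edge (a point): Middle of the book's fore-edge, the edge nearest the robot, half-way up its 16 mm thickness: where to push it along the press's +x. It slides on the polished bed with 0.5 to 1.5 N and squares itself up when pressed against the rail with 5 to 12 N.
- platen: Flat grey pressing plate under the crosshead, 190 mm (x) by 230 mm (y) by 14 mm thick (22 mm with its ribs, a boss in the middle). Origin: centre of its lower face. It moves only up and down, driven by the screw, starts about 6 mm above the book, and does not turn.
- handle (a joint): Angle of the tee handle on the screw, rad; grows clockwise from above and lowers the platen 16 mm a turn. At 0 the bar lies along the press's y; the platen meets the book near 2.25. It turns with about 3.5 N of push at 60 mm radius and stays where left; on the book the resistance rises steeply within a few degrees: 8 to 15 N at 60 mm makes it firm. Released, it eases back a little and stays tight.
- tee_left (a point): Point on one arm of the tee handle, on the bar's centre line, 60 mm from the screw axis; on the left (+y) at angle 0. The bar is level, round, steel, 13 mm thick, about 170 mm above the bench, sinking with the platen. At each end a black ball, 28 mm, is centred 91 mm from the axis, with an 18 mm collar from 74 mm out; the hub is 38 mm across.
- tee_right (a point): The same point on the opposite arm, 60 mm from the screw axis; on the right (-y) at angle 0.
- linen_tape: Roll of linen tape lying flat, 66 mm across, 19 mm high, to be left alone. Origin: centre of its underside.
- bone_folder: Flat bone folder, 21 by 152 by 4 mm, long along its y, to be left alone. Origin: centre of its underside.
- beeswax: Puck of beeswax, 38 mm across, 12 mm high, to be left alone. Origin: centre of its underside.
- thread_spool: Spool of white thread standing upright, 54 mm across, 62 mm high, to be left alone. Origin: centre of its underside.

How it is judged:
By the outcome, as a careful person would: the job done as asked, in the order asked, and still so for the second after the job is handed in, with the robot touching nothing.
It also fails if it takes over 58 s, if anything falls off the work surface, if the arm or the gripper's body presses on something with over 40 N, if the wrist force passes 120 N, or if a joint passes its speed limit or range.

### The arm

A 7-joint arm with a two-finger parallel gripper is mounted at the origin on the work surface; the furniture and walls round the work are solid. World frame = base frame: x ahead of the robot, y to its left, z up, the work surface at z = 0. Lengths are in m, angles in degrees, forces in N, time in s.
With the tool pointing down it reaches from about 0.425 to 0.875 m from the base axis. Payload 4.7 kg.
Tool frame: the origin (TCP) lies on the centre line of the jaws, within the pads' length; the fingertips stand ahead of it and the grasp point (between the pads) lies 2 mm behind it (env.tip_reach is the x of the fingertips in the tool frame, in m); x points along the fingers, z is the direction in which the jaws open and shut, and the axes are right-handed (so a half turn about x gives the same grasp; the last joint's range is limited). The gripper opens to 87 mm and grips with 3 to 60 N. Pads are 19 mm wide; open, the fingers measure 117 mm over their backs; the gripper's body (75 mm by 190 mm) begins 51 mm behind the grasp point.
Start: joints at [75.12, 18.392, -4.016, 83.108, 1.295, 78.541, -3.26], TCP at [0.176, -0.626, 0.24] pointing down, gripper open.
Joint ranges: [-163.93, 163.93], [-17.29, 119.83], [-79.2, 71.16], [3.27, 140.29], [-89.18, 269.18], [5.43, 117.66], [-154.24, 154.24]. Speed limits (degrees/s): [147.25, 147.25, 180, 180, 180, 180, 180].

### API

Orientations are given as [roll, pitch, yaw] about the fixed x, y, z axes, in that order (R = Rz(yaw) Ry(pitch) Rx(roll)).
In Python, from cell import telemetry, optics, env, models gives the robot as it stands.
- The arm moves only by the shell command python3 -m pendant 'ROWS' [FORCE]. ROWS is JSON, a list of rows, each a list of 3 entries, a list of its own where there are three numbers: the finger opening in mm, from 0 to 87, then the shift along the tool's x, y, z in mm, then the turn, a rotation vector about the tool's x, y, z in rad. A call has 1 to 10 rows; each row is the pose to reach, as a shift and turn from the pose commanded when the call began, along the tool's axes at that moment; what a row does not reach only later rows make up. A row lasts 1/12 s, in which the tool goes at most 41.7 mm and 7.16 degrees, less where a joint would pass 70% of its speed; a pose out of reach is approached as far as the arm can. A call with a gripper value outside its range is refused whole. The fingers move at their own pace and stop on an object; FORCE is the grip in N (left out, the last holds). Time passes only in rows, so rows that repeat a pose let the fingers close. It gives the time, the measured TCP pose, the force and the opening at its end, in the units of the state.
- telemetry.get_obs(): the state, without advancing time (a new reading comes with each control period).
- optics.read_camera(name): name is "side" or "top" or "wrist"; returns a dict with "image" (384x512x3 uint8, blue, green, red), "range_z" (384x512 float32, m along the optical axis (not along the pixel's ray), 0 where there is no reading), "fx", "fy", "cx", "cy" (pixels), "cam_to_world" (4x4, takes a point from camera to world coordinates). Camera axes: x right, y up, looking along -z (the intrinsics and any distortion apply to the point x, -y, -z); pixel columns grow to the right and rows downward; lengths in m; the calibration is good to about 2 mm. A picture is of the moment at which its call begins.
- env.sign_off(): hands the job in, once; it reports no verdict.
Trained networks look in the newest picture that a camera, given by its name, has taken for a name from the list of things; names that differ only in an ending like _2 or _b are one class to them, and where a whole thing is asked for, a point or a joint stands for the part that bears it (a point fixed in the world has none). Each returns a list of dicts, best first, with "confidence" (0 to 1); they miss things now and then, are a little off and sometimes report something else, mostly with a low value. They report only what shows in the picture. A call takes as long as a camera call.
- models.masks_of(camera, label): "pixels" (384x512 bool, what is visible of it) and "extent" ([left, top, right, bottom] as shares, 0 to 1, of the picture: columns of its width, rows of its height, round what is visible of it).
- models.landmark_of(camera, label): "centre" ([row, column] as shares, 0 to 1, of the picture: columns of its width, rows of its height: a listed point, or the origin of a listed thing).
The state is a dict: "time_s": time; "qpos": joint angles; "joint_velocities": joint speeds; "effort": joint torques, N m; "tool_pos": TCP position; "tool_rot": TCP orientation; "force": force on the tool from outside, world axes, zero at the start; "wrist_torque": the same for the moment, N m; "grip_width": finger opening in m.
Only numpy, scipy, OpenCV 4.12 (cv2) and the standard library are available. Lean on these libraries where they do the work, as an engineer would, in place of code of your own. Each camera call takes 0.05 s, during which the arm holds its last target.

## Working session

There is one attempt and no reset: what is moved stays moved. The work goes in short steps, Python scripts to look and compute and a shell command to move; the robot and the scene stay as the last step left them, time stands still between calls to the robot, and variables do not carry over. Pictures are saved under pics/ and viewed, and the job is handed in when it is done.

```bash
ls; mkdir -p pics
python3 - <<'E'
from cell import telemetry, optics, env, models
import cv2,numpy as np
print(telemetry.get_obs()); print(env.tip_reach)
for n in ["side","top","wrist"]:
    c=optics.read_camera(n); cv2.imwrite(f"pics/{n}0.png",c["image"]); print(n,c["fx"],c["fy"],c["cx"],c["cy"],np.round(c["cam_to_world"],3).tolist(), [k for k in c])
E
```

```text
pics
{'time_s': 0.0, 'qpos': array([75.12128558, 18.43977061, -4.0172859 , 83.17422659,  1.29571379,
       78.54202452, -3.25959155]), 'joint_velocities': array([-0.0622202 , -0.13992121,  0.10705665,  0.02687718, -0.08698951,
        0.07143098,  0.01359605]), 'effort': array([ 1.17017862e-03, -4.91285348e+01, -4.03574500e-01, -3.12524235e+01,
       -6.42375438e-02,  4.35809931e-02,  1.84777609e-04]), 'tool_pos': array([ 0.17556818, -0.62529514,  0.2384596 ]), 'tool_rot': array([-176.93412495,   89.88911169,  108.75653999]), 'force': array([-0.80113669,  0.32355671, -0.80063862]), 'wrist_torque': array([-0.03689285,  0.02776928,  0.0031493 ]), 'grip_width': 0.08685783601087924}
0.017
side 407.0236752188546 407.0236752188546 255.3014464311819 197.99373302073985 [[-0.968, 0.087, -0.234, 0.349], [-0.248, -0.427, 0.869, 0.865], [-0.024, 0.9, 0.436, 0.574], [0.0, 0.0, 0.0, 1.0]] ['image', 'range_z', 'fx', 'fy', 'cx', 'cy', 'cam_to_world']
top 440.42942990834524 440.42942990834524 259.62897127219725 193.9972965855818 [[-0.005, 0.997, -0.071, 0.506], [-1.0, -0.005, 0.001, 0.016], [0.0, 0.071, 0.997, 1.519], [0.0, 0.0, 0.0, 1.0]] ['image', 'range_z', 'fx', 'fy', 'cx', 'cy', 'cam_to_world']
wrist 297.7579094217254 297.7579094217254 254.7638600341131 194.41911045841357 [[0.27, 0.932, 0.241, 0.24], [-0.963, 0.262, 0.066, -0.607], [-0.001, -0.25, 0.968, 0.384], [0.0, 0.0, 0.0, 1.0]] ['image', 'range_z', 'fx', 'fy', 'cx', 'cy', 'cam_to_world']
```

View pics/side0.png

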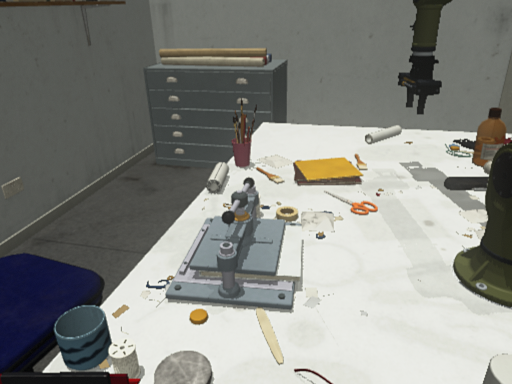

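View pics/top0.png

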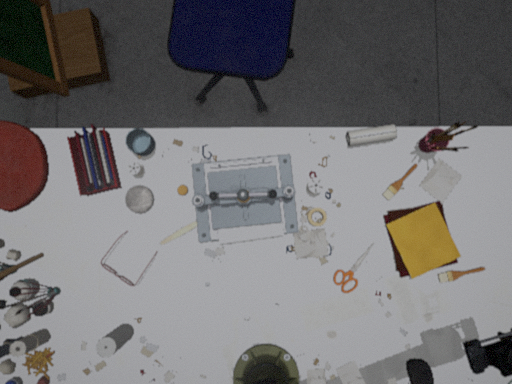

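```bash
cat > h.py <<'E'
from cell import telemetry, optics, env, models
import cv2,numpy as np
from scipy.spatial.transform import Rotation as R
def p2w(c,r,col,d=None,z=None):
    """pixel -> world using depth d or plane z"""
    ray=np.array([(col-c["cx"])/c["fx"],-(r-c["cy"])/c["fy"],-1.0])
    T=c["cam_to_world"]
    if d is None:
        v=T[:3,:3]@ray; d=(z-T[2,3])/v[2]
    return T[:3,:3]@(ray*d)+T[:3,3]
def w2p(c,p):
    T=c["cam_to_world"]; q=T[:3,:3].T@(np.asarray(p)-T[:3,3])
    return c["cy"]+c["fy"]*q[1]/q[2], c["cx"]-c["fx"]*q[0]/q[2]
def cloud(c):
    r,cc=np.mgrid[0:384,0:512]; d=c["range_z"]
    q=np.stack([(cc-c["cx"])/c["fx"]*d,-(r-c["cy"])/c["fy"]*d,-d],-1)
    return q@c["cam_to_world"][:3,:3].T+c["cam_to_world"][:3,3]
E
python3 - <<'E'
from h import *
Z=dict(press=0,back_rail=.024,crosshead=.132,book=.024,book_edge=.032,platen=.046,handle=.17,tee_left=.17,tee_right=.17,linen_tape=0,bone_folder=0,beeswax=0,thread_spool=0)
for n in ["top","side"]:
    c=optics.read_camera(n)
    P=cloud(c)
    for k,z in Z.items():
        for l in models.landmark_of(n,k)[:2]:
            r,q=l["centre"][0]*384,l["centre"][1]*512
            print(n,k,round(l["confidence"],2),round(r),round(q),"plane",np.round(p2w(c,r,q,z=z),3),"depth",np.round(P[min(int(r),383),min(int(q),511)],3))
E
```

```text
top press 0.75 198 244 plane [0.602 0.069 0.   ] depth [0.593 0.066 0.184]
top back_rail 0.64 164 242 plane [0.717 0.074 0.024] depth [0.718 0.074 0.035]
top back_rail 0.2 186 315 plane [ 0.639 -0.172  0.024] depth [ 0.636 -0.166  0.063]
top crosshead 0.6 195 243 plane [0.602 0.068 0.132] depth [0.601 0.068 0.191]
top book_edge 0.62 236 251 plane [0.471 0.045 0.032] depth [0.475 0.048 0.044]
top book_edge 0.5 195 223 plane [0.61  0.14  0.032] depth [0.603 0.13  0.173]
top platen 0.88 199 248 plane [0.595 0.056 0.046] depth [0.591 0.054 0.168]
top platen 0.28 237 249 plane [0.469 0.052 0.046] depth [0.471 0.055 0.039]Traceback (most recent call last):
  File "<stdin>", line 7, in <module>
ValueError: it knows: back_rail, beeswax, bone_folder, book, book_edge, crosshead, linen_tape, platen, press, tee_left, tee_right, thread_spool
```

Run:
```python
from h import *
Z=dict(press=0,back_rail=.024,crosshead=.132,book=.024,book_edge=.032,platen=.046,tee_left=.17,tee_right=.17,linen_tape=0,bone_folder=0,beeswax=0,thread_spool=0)
for n in ["top","side"]:
    c=optics.read_camera(n)
    P=cloud(c)
    if n=="top":
        im=cv2.resize(c["image"][135:260,150:350],None,fx=4,fy=4,interpolation=cv2.INTER_CUBIC); cv2.imwrite("pics/topz.png",im)
        # press plane points: uprights nuts & base edges
    else:
        im=cv2.resize(c["image"][165:320,150:320],None,fx=3.8,fy=3.8,interpolation=cv2.INTER_CUBIC); cv2.imwrite("pics/sidez.png",im)
    np.save(f"{n}P.npy",P)
    for k,z in Z.items():
        for l in models.landmark_of(n,k)[:2]:
            r,q=l["centre"][0]*384,l["centre"][1]*512
            print(n,k,round(l["confidence"],2),round(r),round(q),"plane",np.round(p2w(c,r,q,z=z),3),"depth",np.round(P[min(int(r),383),min(int(q),511)],3))
    for k in ["press","book"]:
        for m in models.masks_of(n,k)[:1]:
            px=m["pixels"]; pts=P[px]; print(k,m["confidence"],px.sum())
            if n=="top":
                cand=pts[(pts[:,2]>0.012)&(pts[:,2]<.06)] if k=="book" else pts[(pts[:,2]>.015)&(pts[:,2]<.06)]
                print(k,"rect",cv2.minAreaRect((cand[:,:2]*1000).astype(np.float32)))
```

```text
top press 0.94 197 244 plane [ 0.604  0.068 -0.   ] depth [0.593 0.063 0.186]
top back_rail 0.98 163 242 plane [0.718 0.075 0.024] depth [0.719 0.074 0.03 ]
top book_edge 0.86 235 251 plane [0.473 0.044 0.032] depth [0.474 0.045 0.035]
top platen 0.57 199 245 plane [0.593 0.065 0.046] depth [0.587 0.063 0.183]
top platen 0.31 196 262 plane [0.605 0.007 0.046] depth [0.599 0.011 0.178]
top tee_left 0.97 196 226 plane [0.598 0.12  0.17 ] depth [0.6   0.121 0.174]
top tee_left 0.63 186 313 plane [ 0.625 -0.149  0.17 ] depth [ 0.636 -0.159  0.065]
top tee_right 0.56 194 261 plane [0.603 0.011 0.17 ] depth [0.605 0.014 0.177]
top tee_right 0.3 162 242 plane [0.702 0.068 0.17 ] depth [0.725 0.074 0.037]
top bone_folder 0.66 191 180 plane [0.626 0.291 0.   ] depth [0.626 0.292 0.012]
top bone_folder 0.64 163 240 plane [0.725 0.082 0.   ] depth [0.722 0.081 0.033]
top beeswax 0.55 191 183 plane [0.628 0.28  0.   ] depth [0.629 0.28  0.018]
top thread_spool 0.47 185 313 plane [ 0.644 -0.171  0.   ] depth [ 0.639 -0.162  0.065]
press 0.56 6978
press rect ((603.9984741210938, 67.84793090820312)
[... 566 characters left out ...]
589 0.094 0.062]
side tee_left 0.75 207 233 plane [0.601 0.114 0.17 ] depth [0.597 0.127 0.177]
side tee_left 0.53 337 270 plane [0.441 0.467 0.17 ] depth [0.48  0.305 0.007]
side tee_right 0.44 212 239 plane [0.583 0.134 0.17 ] depth [0.602 0.078 0.14 ]
side linen_tape 0.63 217 285 plane [ 0.54  -0.175  0.   ] depth [ 0.537 -0.146  0.018]
side linen_tape 0.21 212 250 plane [ 0.649 -0.184  0.   ] depth [0.589 0.032 0.12 ]
side bone_folder 0.84 335 270 plane [0.48  0.296 0.   ] depth [0.479 0.303 0.007]
side beeswax 0.53 320 198 plane [0.63  0.289 0.   ] depth [0.627 0.299 0.01 ]
side thread_spool 0.4 213 250 plane [ 0.646 -0.175  0.   ] depth [0.585 0.047 0.123]
press 0.9 9168
book 0.55 1613
```

```bash
sleep 1; ls pics
```

```text
side0.png
sidez.png
top0.png
topz.png
wrist0.png
```

View pics/topz.png

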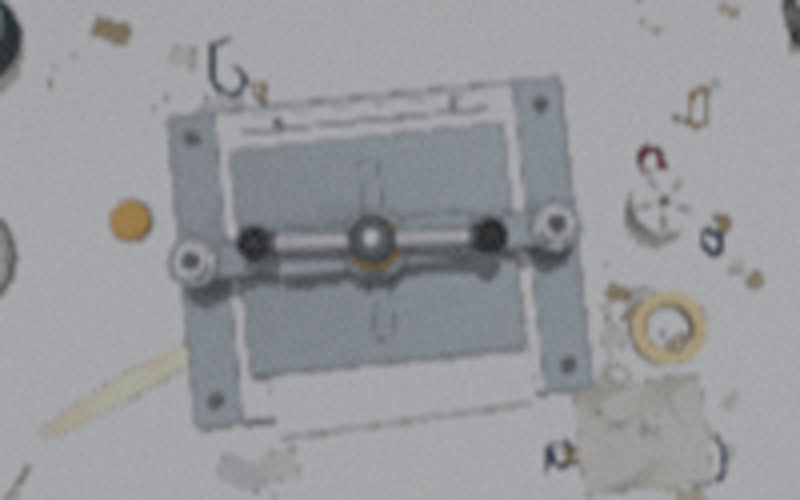

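View pics/sidez.png

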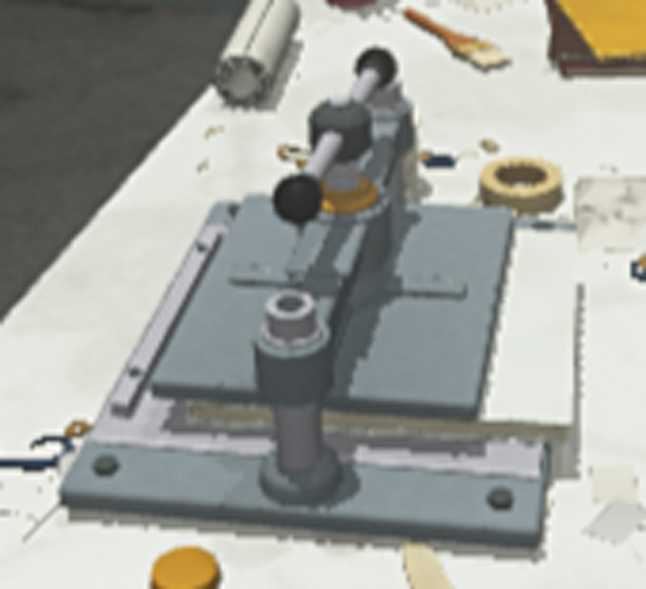

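Run:
```python
from h import *
P=np.load("topP.npy"); S=np.load("sideP.npy")
o=telemetry.get_obs(); M=R.from_euler('xyz',o["tool_rot"],degrees=True).as_matrix(); print(np.round(M,3))
q=P.reshape(-1,3)
near=(abs(q[:,0]-.604)<.2)&(abs(q[:,1]-.068)<.2)
q=q[near]
# column nuts by height
cn=q[(q[:,2]>.128)&(q[:,2]<.155)]
for s in(1,-1):
    a=cn[(abs(cn[:,1]-.068-s*.145)<.025)]; print("nut",len(a),a.mean(0) if len(a) else 0)
b=q[(q[:,2]>.15)]
for s in(1,-1):
    a=b[(abs(b[:,1]-.068-s*.091)<.02)]; print("ball",len(a),a.mean(0), (a.min(0)+a.max(0))/2)
h=b[(abs(b[:,1]-.068)<.016)]; print("hub",(h.min(0)+h.max(0))/2,h[:,2].max())
yaw=np.deg2rad(5.5); A=np.array([[np.cos(yaw),np.sin(yaw)],[-np.sin(yaw),np.cos(yaw)]])
for nm,C in(("top",P),("side",S)):
    q=C.reshape(-1,3); q=q[q[:,2]>-.05]
    u=(q[:,:2]-[.604,.068])@A.T
    for y in (-.08,-.05,-.02,.01,.04,.07,.1):
        m=(abs(u[:,1]-y)<.006)&(u[:,0]<-.08)&(u[:,0]>-.19)
        idx=np.argsort(u[m][:,0]); print(nm,y," ".join(f"{a*1000:.0f}:{z*1000:.0f}" for a,z in zip(u[m][idx,0],q[m][idx,2]))[:420])
```

```text
[[ 0.     0.963  0.27 ]
 [-0.     0.27  -0.963]
 [-1.     0.     0.   ]]
nut 56 [0.58887775 0.21073058 0.13717191]
nut 54 [ 0.61633841 -0.07640249  0.13719111]
ball 78 [0.60018277 0.15532325 0.17873843] [0.59997872 0.15465543 0.17833482]
ball 76 [ 0.60512776 -0.02080532  0.178541  ] [ 0.60516966 -0.01988503  0.17702285]
hub [0.60274753 0.06865356 0.17746014] 0.1912580944421549
top -0.08 -187:1 -187:1 -187:3 -184:2 -184:-1 -183:-4 -180:-2 -180:5 -180:-6 -179:4 -177:-0 -177:0 -176:2 -176:-3 -174:-6 -174:-0 -173:-1 -173:1 -170:2 -170:2 -170:3 -169:4 -167:5 -166:5 -166:-1 -166:2 -163:3 -163:-5 -163:0 -160:1 -160:-0 -159:5 -157:-1 -156:4 -156:5 -153:-4 -153:7 -152:1 -150:2 -149:1 -149:-2 -149:-3 -146:0 -146:6 -146:-1 -145:-2 -143:1 -143:-2 -142:2 -138:41 -138:45 -138:36 -138:39 -135:41 -135:47 -135:40 -1
top -0.05 -188:1 -187:-4 -187:5 -184:2 -184:1 -184:1 -181:-6 -180:5 -180:-1 -177:9 -177:-4 -177:4 -174:-1 -174:3 -174:-4 -171:-2 -170:1 -170:1 -170:-3 -167:1 -167:-1 -166:4 -166:-0 -164:2 -163:2 -163:-2 -163:-0 -161:-0 -160:2 -160:-5 -159:0 -157:-5 -157:-3 -156:4 -156:-2 -153:2 -153:-3 -1
[... 4610 characters left out ...]
78:3 -178:4 -176:4 -176:3 -175:2 -173:2 -173:1 -173:2 -171:0 -171:3 -171:2 -171:2 -169:3 -169:1 -167:2 -167:1 -165:2 -164:0 -162:0 -162:4 -162:1 -160:1 -160:2 -160:1 -158:2 -158:3 -158:1 -156:2 -155:1 -155:2 -153:2 -153:2 -153:2 -151:0 -151:4 -151:3 -149:3 -149:2 -149:2
side 0.1 -190:0 -189:2 -189:3 -189:1 -189:3 -187:5 -187:4 -187:5 -185:4 -185:4 -185:5 -185:4 -183:3 -183:4 -183:4 -183:6 -181:4 -181:6 -181:3 -181:5 -179:4 -179:4 -179:5 -178:5 -177:4 -176:4 -176:5 -176:4 -174:4 -174:5 -174:5 -174:6 -172:4 -172:5 -172:6 -172:5 -170:3 -170:5 -170:3 -170:4 -170:6 -168:3 -168:4 -168:4 -168:6 -166:5 -166:6 -166:7 -165:5 -164:3 -163:5 -163:4 -163:5 -161:1 -161:1 -161:2 -161:2 -161:5 -161:8 -159:-0
```

```bash
cat >> h.py <<'E'
PO=np.array([.603,.0675]); PY=5.5
def p2wd(px,py):
    a=np.deg2rad(PY); return PO+np.array([px*np.cos(a)-py*np.sin(a),px*np.sin(a)+py*np.cos(a)])
def w2press(p):
    a=np.deg2rad(PY); d=np.asarray(p)[:2]-PO; return np.array([d[0]*np.cos(a)+d[1]*np.sin(a),-d[0]*np.sin(a)+d[1]*np.cos(a)])
def plan(x,y,z,az,turn=None):
    """shift(mm, tool axes) and turn (rad about tool x) to world xyz with tool z azimuth az, tool down"""
    o=telemetry.get_obs(); M=R.from_euler('xyz',o["tool_rot"],degrees=True).as_matrix()
    s=M.T@(np.array([x,y,z])-o["tool_pos"])*1000
    c=np.degrees(np.arctan2(M[1,2],M[0,2])); d=(az-c+180)%360-180
    if turn: d=d%360 if turn>0 else -((-d)%360)
    print("t",o["time_s"],"pos",o["tool_pos"],"az",round(c,1),"shift",np.round(s,1),"turn x",round(-np.deg2rad(d),3))
def st():
    o=telemetry.get_obs(); M=R.from_euler('xyz',o["tool_rot"],degrees=True).as_matrix()
    print("t",o["time_s"],"pos",np.round(o["tool_pos"],4),"press",np.round(w2press(o["tool_pos"])*1000,1),"az",np.round(np.degrees(np.arctan2(M[1,2],M[0,2])),1),"F",np.round(o["force"],1),"q",np.round(o["qpos"]))
E
python3 - <<'E'
from h import *
print(p2wd(-.168,0))
plan(.42,-.32,.24,-3,1)
E
```

```text
[0.43577344 0.05139791]
t 2.0 pos [ 0.17576168 -0.62581359  0.23960474] az -74.3 shift [  -0.4  317.8 -228.4] turn x -1.245
```

```bash
python3 -m pendant '[[0,[0,318,-228],[-1.24,0,0]],[0,[0,318,-228],[-1.24,0,0]],[0,[0,318,-228],[-1.24,0,0]],[0,[0,318,-228],[-1.24,0,0]],[0,[0,318,-228],[-1.24,0,0]],[0,[0,318,-228],[-1.24,0,0]],[0,[0,318,-228],[-1.24,0,0]],[0,[0,318,-228],[-1.24,0,0]],[0,[0,318,-228],[-1.24,0,0]],[0,[0,318,-228],[-1.24,0,0]]]' 20
python3 - <<'E'
from h import *
st(); plan(.4358,.0514,.24,95.5,1)
E
```

```text
time_s: 2.83
tool_pos: [0.4245, -0.314, 0.2402]
tool_rot: [31.7, 89.8, 29.2]
force: [0.3, 0.1, -0.5]
grip_width: 0.0283
t 2.8333 pos [ 0.4245 -0.314   0.2402] press [-214.2 -362.6] az -2.4 F [ 0.3  0.1 -0.5] q [ 58.   5. -25. 100.   2.  76.  30.]
t 2.8333 pos [ 0.42453853 -0.31397153  0.24022725] az -2.4 shift [  0.8 365.5  -4.3] turn x -1.709
```

```bash
python3 -m pendant '[[0,[0,365,-4],[-1.7,0,0]],[0,[0,365,-4],[-1.7,0,0]],[0,[0,365,-4],[-1.7,0,0]],[0,[0,365,-4],[-1.7,0,0]],[0,[0,365,-4],[-1.7,0,0]],[0,[0,365,-4],[-1.7,0,0]],[0,[0,365,-4],[-1.7,0,0]],[0,[0,365,-4],[-1.7,0,0]],[0,[0,365,-4],[-1.7,0,0]],[0,[0,365,-4],[-1.7,0,0]]]' 20
python3 - <<'E'
from h import *
st(); plan(.4358,.0514,.24,95.5,1)
E
```

```text
time_s: 3.67
tool_pos: [0.4369, 0.0522, 0.2404]
tool_rot: [-35.0, 89.9, 34.3]
force: [-0.1, -0.8, 0.1]
grip_width: 0.0003
t 3.6667 pos [0.4369 0.0522 0.2404] press [-166.8    0.7] az 69.3 F [-0.1 -0.8  0.1] q [ 38.  -8. -44. 110.  -6.  76.  65.]
t 3.6667 pos [0.43689405 0.05220901 0.24036861] az 69.3 shift [ 0.4  0.7 -1.1] turn x -0.457
```

```bash
python3 -m pendant '[[0,[40,0,-1],[-0.12,0,0]],[0,[80,0,-1],[-0.24,0,0]],[0,[110,0,-1],[-0.36,0,0]],[0,[140,0,-1],[-0.457,0,0]],[0,[165,0,-1],[-0.457,0,0]],[0,[180,0,-1],[-0.457,0,0]],[0,[180,0,-1],[-0.457,0,0]]]' 20
python3 - <<'E'
from h import *
st(); plan(.4358,.0514,.047,95.5)
c=optics.read_camera("side"); cv2.imwrite("pics/s1.png",cv2.resize(c["image"][120:330,140:380],None,fx=3,fy=2.8))
E
```

```text
time_s: 4.25
tool_pos: [0.4339, 0.0434, 0.0567]
tool_rot: [76.2, 89.6, 170.7]
force: [-0.9, -0.3, 0.3]
grip_width: 0.0004
t 4.25 pos [0.4339 0.0434 0.0567] press [-170.6   -7.8] az 94.6 F [-0.9 -0.3  0.3] q [ 35.   6. -45. 122.   5.  54.  81.]
t 4.25 pos [0.43391493 0.04340299 0.05666544] az 94.6 shift [ 9.7 -2.6  7.8] turn x -0.016
```

View pics/s1.png

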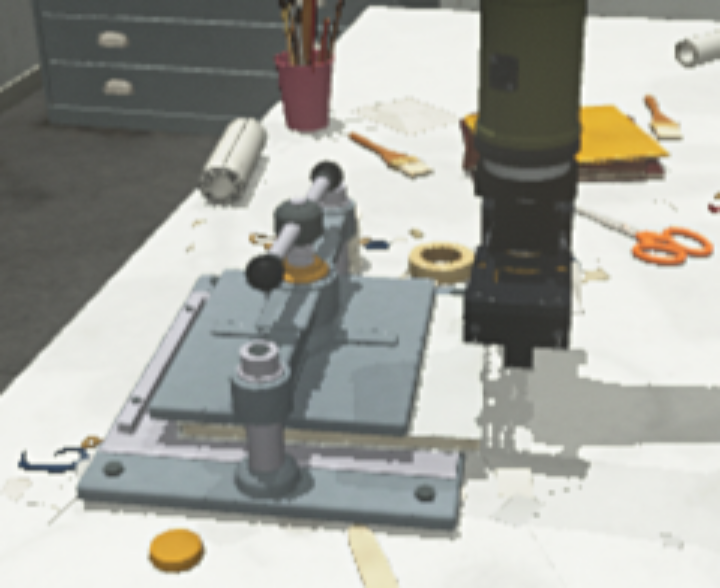

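```bash
python3 -m pendant '[[0,[9,0,6],[-0.016,0,0]],[0,[9,-2,6],[-0.016,0,0]],[0,[9,-8,6],[-0.016,0,0]],[0,[9,-14,6],[-0.016,0,0]],[0,[9,-19,6],[-0.016,0,0]],[0,[9,-23,6],[-0.016,0,0]],[0,[9,-26,6],[-0.016,0,0]],[0,[9,-29,6],[-0.016,0,0]],[0,[9,-32,6],[-0.016,0,0]],[0,[9,-35,6],[-0.016,0,0]]]' 20
python3 - <<'E'
from h import *
st()
c=optics.read_camera("side"); cv2.imwrite("pics/s2.png",cv2.resize(c["image"][160:330,190:360],None,fx=3.5,fy=3.5))
E
```

```text
time_s: 5.13
tool_pos: [0.4712, 0.0521, 0.0505]
tool_rot: [107.0, 90.0, -157.6]
force: [-1.2, -0.6, 2.5]
grip_width: 0.0004
t 5.1333 pos [0.4712 0.0521 0.0505] press [-132.6   -2.7] az 95.5 F [-1.2 -0.6  2.5] q [ 32.  12. -44. 118.  10.  54.  77.]
```

View pics/s2.png

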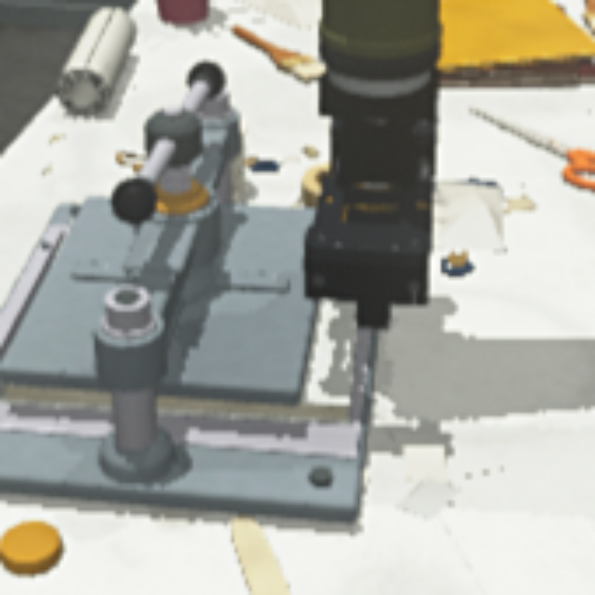

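```bash
python3 -m pendant '[[0,[0,-2,0],[0,0,0]],[0,[0,-4,0],[0,0,0]],[0,[0,-6,0],[0,0,0]],[0,[0,-7,0],[0,0,0]],[0,[0,-8,0],[0,0,0]],[0,[0,-8,0],[0,0,0]]]' 20
python3 - <<'E'
from h import *
st()
E
```

```text
time_s: 5.68
tool_pos: [0.4778, 0.053, 0.0502]
tool_rot: [92.3, 89.8, -172.2]
force: [-4.9, -0.5, 4.6]
grip_width: 0.0005
t 5.6833 pos [0.4778 0.053  0.0502] press [-126.    -2.5] az 95.5 F [-4.9 -0.5  4.6] q [ 31.  13. -44. 117.  11.  54.  77.]
```

Run:
```python
from h import *
c=optics.read_camera("side"); P=cloud(c)
cv2.imwrite("pics/s3.png",cv2.resize(c["image"][190:290,220:320],None,fx=6,fy=6,interpolation=cv2.INTER_CUBIC))
q=P.reshape(-1,3); a=np.deg2rad(PY)
d=q[:,:2]-PO; u=np.c_[d[:,0]*np.cos(a)+d[:,1]*np.sin(a),-d[:,0]*np.sin(a)+d[:,1]*np.cos(a)]
for y in (.03,.05,.07,.09,.1):
    m=(abs(u[:,1]-y)<.008)&(u[:,0]<-.09)&(u[:,0]>-.15)
    i=np.argsort(u[m][:,0]); print(y," ".join(f"{a_*1000:.0f}:{z*1000:.0f}" for a_,z in zip(u[m][i,0],q[m][i,2])))
```

```text
0.03 -150:309 -150:247 -150:450 -150:448 -150:241 -150:452 -150:249 -150:311 -150:243 -150:313 -150:1 -150:315 -150:453 -150:251 -150:455 -150:254 -150:317 -150:461 -150:459 -150:319 -150:255 -150:321 -150:323 -150:260 -149:326 -149:462 -149:262 -149:328 -149:256 -149:464 -149:264 -149:332 -149:329 -149:337 -149:339 -149:266 -149:334 -149:268 -149:273 -149:341 -149:270 -149:275 -149:345 -149:277 -149:342 -149:208 -149:280 -149:347 -149:363 -149:348 -149:284 -149:358 -149:356 -149:366 -149:146 -149:209 -149:353 -149:281 -149:368 -149:212 -149:215 -149:350 -149:372 -149:360 -149:288 -149:285 -149:147 -149:216 -149:295 -149:438 -149:292 -149:290 -148:439 -148:148 -148:441 -148:443 -148:296 -148:445 -148:301 -148:298 -148:227 -148:233 -148:236 -148:303 -148:446 -148:230 -148:448 -148:2 -148:308 -148:305 -148:241 -148:237 -148:450 -148:309 -148:242 -148:454 -148:311 -148:2 -148:455 -148:451 -148:247 -148:319 -148:253 -148:461 -148:250 -148:244 -148:457 -148:313 -148:315 -148:320 -148:459 -148:322 -148:325 -148:462 -148:-0 -148:253 -148:2 -148:326 -147:331 -147:257 -147:328 -147:254 -147:2
[... 28228 characters left out ...]
 -105:33 -105:30 -105:43 -105:37 -105:42 -104:147 -104:142 -104:25 -103:26 -103:28 -103:39 -103:40 -103:35 -103:43 -103:28 -103:31 -103:42 -102:43 -102:142 -102:144 -102:27 -101:27 -101:43 -101:29 -101:44 -101:33 -101:38 -101:35 -101:28 -100:42 -100:137 -100:43 -100:146 -100:139 -100:24 -99:25 -99:42 -99:27 -99:35 -99:26 -99:42 -99:28 -99:36 -98:43 -98:147 -98:142 -98:28 -98:137 -97:25 -97:27 -97:29 -97:57 -97:41 -97:62 -97:58 -97:53 -97:42 -97:50 -96:36 -96:30 -96:61 -96:42 -96:32 -96:141 -95:62 -95:27 -95:60 -95:61 -95:28 -95:25 -94:34 -94:62 -94:36 -94:28 -94:30 -94:141 -94:143 -94:62 -93:61 -93:26 -92:61 -92:26 -92:28 -92:62 -92:33 -92:141 -92:29 -91:62 -91:26 -90:62 -90:26 -90:28 -90:30
```

View pics/s3.png

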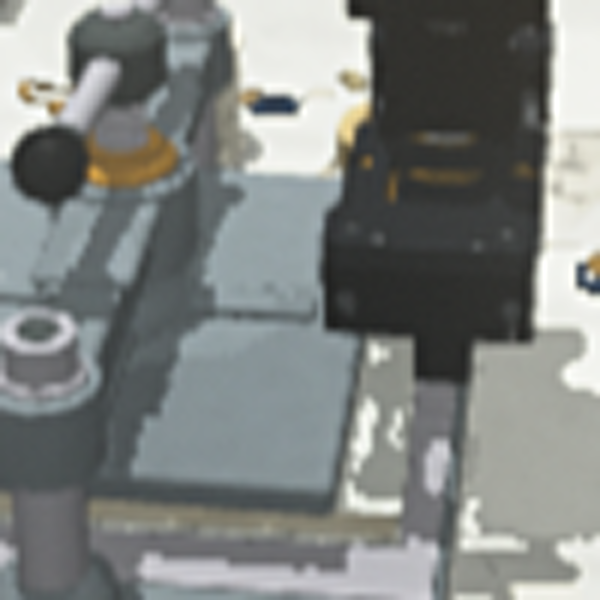

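```bash
python3 -m pendant '[[0,[-2,-1,0],[0,0,0]],[0,[-2,-2,0],[0,0,0]],[0,[-2,-3,0],[0,0,0]],[0,[-2,-3,0],[0,0,0]],[0,[-2,-3,0],[0,0,0]]]' 20
python3 - <<'E'
from h import *
st()
E
```

```text
time_s: 6.15
tool_pos: [0.4789, 0.054, 0.051]
tool_rot: [78.9, 89.6, 174.4]
force: [-6.5, 2.2, -2.0]
grip_width: 0.0004
t 6.15 pos [0.4789 0.054  0.051 ] press [-124.9   -1.6] az 95.5 F [-6.5  2.2 -2. ] q [ 31.  13. -44. 117.  11.  55.  77.]
```

```bash
python3 -m pendant '[[0,[0,-1,0],[0,0,0]],[0,[0,-2,0],[0,0,0]],[0,[0,-3,0],[0,0,0]],[0,[0,-3,0],[0,0,0]],[0,[0,-3,0],[0,0,0]]]' 20
python3 - <<'E'
from h import *
st()
E
```

```text
time_s: 6.57
tool_pos: [0.4799, 0.0546, 0.0507]
tool_rot: [82.3, 89.4, 177.8]
force: [-11.5, 1.8, 1.8]
grip_width: 0.0004
t 6.5667 pos [0.4799 0.0546 0.0507] press [-123.7   -1.1] az 95.5 F [-11.5   1.8   1.8] q [ 31.  14. -44. 116.  12.  55.  77.]
```

Run:
```python
from h import *
a=np.deg2rad(PY)
ims=[]
for n,sl in(("side",(slice(190,310),slice(160,260))),("top",(slice(145,245),slice(190,310)))):
    c=optics.read_camera(n); P=cloud(c).reshape(-1,3)
    cv2.imwrite(f"pics/{n}4.png",cv2.resize(c["image"][sl],None,fx=5,fy=5,interpolation=cv2.INTER_CUBIC))
    d=P[:,:2]-PO; u=np.c_[d[:,0]*np.cos(a)+d[:,1]*np.sin(a),-d[:,0]*np.sin(a)+d[:,1]*np.cos(a)]
    for y in (-.09,-.06,.05,.07,.09,.1):
        m=(abs(u[:,1]-y)<.008)
        bk=m&(abs(P[:,2]-.041)<.006)&(u[:,0]<-.097)&(u[:,0]>-.15)
        f=np.sort(u[bk,0])
        g=m&(u[:,0]>.1)&(u[:,0]<.125)
        i=np.argsort(u[g,0]); 
        print(n,y,"fore",np.round(f[:3]*1000,1),len(f),"rear"," ".join(f"{x*1000:.0f}:{z*1000:.0f}" for x,z in zip(u[g][i,0],P[g][i,2]))[:200])
```

```text
side -0.09 fore [] 0 rear 102:44 104:42 104:42 105:42 106:43 107:41 107:44 108:42 109:43 109:42 113:37 115:36 115:38 117:39 118:38 119:37 120:38 121:35 122:36
side -0.06 fore [] 0 rear 102:43 102:42 104:42 105:42 106:43 106:42 108:42 108:42 108:43 109:42 113:37 113:39 113:39 115:38 116:37 117:37 118:38 118:37 119:37 120:37 121:37
side 0.05 fore [-114.6 -114.1 -113.7] 34 rear 102:43 103:43 104:42 104:44 105:43 106:43 106:42 107:44 107:43 108:41 109:42 109:42 112:38 112:39 113:35 113:38 114:37 115:37 115:39 116:35 116:37 117:37 118:37 118:39 119:36 120:39 120:38
side 0.07 fore [-115.3 -114.2 -113.9] 35 rear 103:42 103:42 104:42 104:43 105:41 105:43 106:43 106:44 107:43 107:45 108:43 108:42 112:38 112:37 112:39 113:37 113:39 114:37 115:39 115:38 116:38 117:38 118:37 119:37 119:39 120:38 121:38 121:36
side 0.09 fore [-114.9 -114.8 -114.6] 38 rear 101:42 102:43 102:42 103:43 103:42 104:43 105:41 105:41 105:43 105:42 106:28 106:44 107:43 107:43 107:29 107:44 108:42 111:37 112:37 112:38 113:37 114:37 114:37 116:38 116:36 116:38 116:36 117:38 118:
side 0.1 fore [-114.2 -114.1 -114.1] 39 rear
[... 852 characters left out ...]
 120:38 121:31 121:35 121:
top 0.07 fore [] 0 rear 101:42 101:42 101:43 102:41 105:38 105:41 105:37 105:41 106:39 108:42 108:40 108:40 109:42 109:40 112:34 112:33 113:35 113:37 113:34 115:37 115:36 116:39 116:34 117:35 119:37 119:34 119:40 119:41 120:
top 0.09 fore [] 0 rear 101:36 102:33 103:43 103:46 103:43 105:35 107:39 107:34 107:43 108:39 108:35 109:47 110:39 110:41 110:43 114:35 114:39 115:32 115:38 115:35 117:39 117:37 117:39 118:39 119:33 121:34 121:38 121:34 123:
top 0.1 fore [] 0 rear 100:49 101:22 101:41 102:33 104:25 105:35 105:37 105:39 107:43 108:39 108:21 108:39 110:27 110:43 112:32 113:31 115:20 115:38 115:35 116:35 117:31 118:39 119:33 119:34 119:36 123:28 123:34 123:29 123:
```

View pics/side4.png

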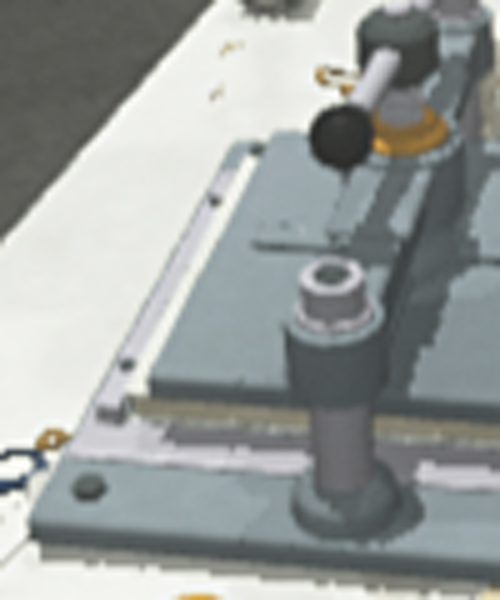

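View pics/top4.png

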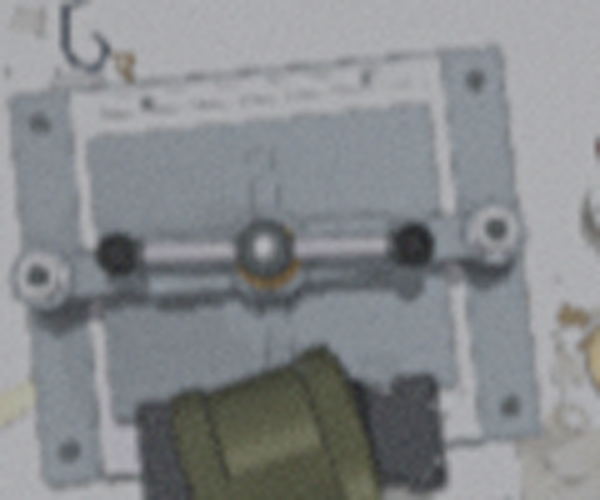

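```bash
python3 -m pendant '[[0,[0,-1,0],[0,0,0]],[0,[0,-1,0],[0,0,0]],[0,[0,-1,0],[0,0,0]]]' 20
python3 - <<'E'
from h import *
st()
E
python3 -m pendant '[[0,[0,5,0],[0,0,0]],[0,[0,20,0],[0,0,0]],[0,[0,40,0],[0,0,0]],[0,[-40,40,0],[0,0,0]],[0,[-80,40,0],[0,0,0]],[0,[-120,40,0],[0,0,0]],[0,[-160,40,0],[0,0,0]],[0,[-190,40,0],[0,0,0]],[0,[-190,40,0],[0,0,0]]]'
python3 - <<'E'
from h import *
st()
a=np.deg2rad(PY)
for n,sl in(("side",(slice(190,310),slice(160,310))),("top",(slice(145,245),slice(190,310)))):
    c=optics.read_camera(n); P=cloud(c).reshape(-1,3)
    cv2.imwrite(f"pics/{n}5.png",cv2.resize(c["image"][sl],None,fx=5,fy=5,interpolation=cv2.INTER_CUBIC))
    d=P[:,:2]-PO; u=np.c_[d[:,0]*np.cos(a)+d[:,1]*np.sin(a),-d[:,0]*np.sin(a)+d[:,1]*np.cos(a)]
    b=(abs(P[:,2]-.041)<.006)&(u[:,0]<-.097)&(u[:,0]>-.15)&(abs(u[:,1])<.128)
    for y in (-.1,-.08,-.04,0,.04,.08,.1):
        f=np.sort(u[b&(abs(u[:,1]-y)<.008),0]); print(n,y,np.round(f[:3]*1000,1),len(f))
    f=np.sort(u[b,1])*1000; print("lateral",np.round(f[:6],1),np.round(f[-6:],1))
E
```

```text
time_s: 6.92
tool_pos: [0.4802, 0.0548, 0.0506]
tool_rot: [83.3, 89.3, 178.8]
force: [-13.3, 3.8, 3.5]
grip_width: 0.0003
t 6.9167 pos [0.4802 0.0548 0.0506] press [-123.4   -0.9] az 95.5 F [-13.3   3.8   3.5] q [ 31.  14. -44. 116.  12.  55.  77.]
time_s: 7.67
tool_pos: [0.4509, 0.05, 0.2496]
tool_rot: [-104.9, 89.2, -9.5]
force: [0.8, 0.1, 0.2]
grip_width: 0.0006
t 7.6667 pos [0.4509 0.05   0.2496] press [-153.    -2.8] az 95.4 F [0.8 0.1 0.2] q [ 38.  -7. -44. 108.  -5.  76.  91.]
side -0.1 [-114.3 -113.9 -113.6] 22
side -0.08 [-113.4 -113.1 -112.6] 22
side -0.04 [-114.2 -114.1 -113.5] 23
side 0 [-114.4 -114.1 -113.8] 29
side 0.04 [-113.7 -113.4 -113. ] 29
side 0.08 [-114.7 -114.6 -114.2] 36
side 0.1 [-114.2 -113.9 -113.7] 39
lateral [-114.8 -114.1 -113.9 -113.  -112.9 -112.6] [101.5 101.7 102.4 102.7 102.9 103.5]
top -0.1 [-111.6 -109.7 -109.3] 20
top -0.08 [-110.9 -110.6 -110.3] 20
top -0.04 [-112.2 -110.2 -109.8] 18
top 0 [-112.4 -112.  -111.4] 23
top 0.04 [-112.  -111.7 -111.3] 24
top 0.08 [-111.3 -110.9 -110.5] 20
top 0.1 [-112.5 -112.2 -109.6] 13
lateral [-117.1 -117.  -115.  -114.7 -114.2 -113.9] [ 97.8  98.1  98.5 100.8 101.3 118.2]
```

View pics/side5.png

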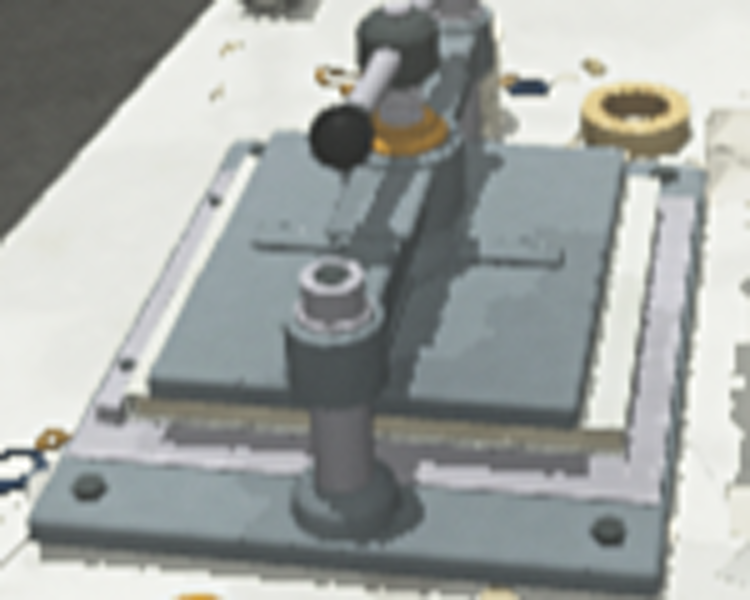

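View pics/top5.png

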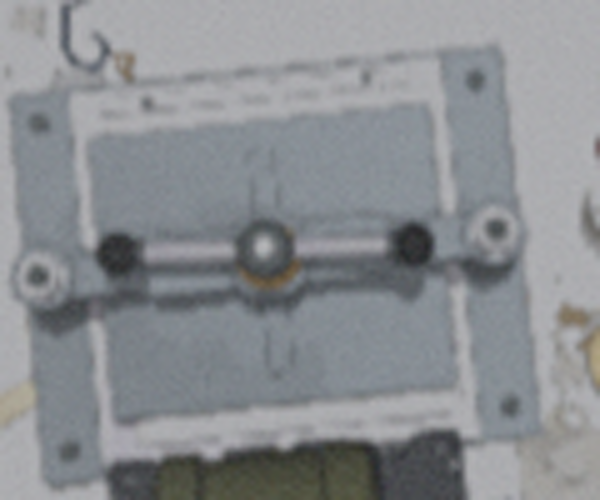

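```bash
python3 -m pendant '[[0,[0,0,-30],[0,0,0]],[0,[40,0,-55],[0,0,0]],[0,[80,0,-55],[0,0,0]],[0,[120,0,-55],[0,0,0]],[0,[150,0,-55],[0,0,0]],[0,[180,-6,-55],[0,0,0]],[0,[199,-14,-55],[0,0,0]],[0,[199,-20,-55],[0,0,0]],[0,[199,-22,-55],[0,0,0]]]'
python3 - <<'E'
from h import *
st()
E
```

```text
time_s: 8.52
tool_pos: [0.4639, -0.003, 0.0378]
tool_rot: [81.7, 88.8, 177.1]
force: [-12.6, -1.6, -9.3]
grip_width: 0.0004
t 8.5167 pos [ 0.4639 -0.003   0.0378] press [-145.3  -56.9] az 95.5 F [-12.6  -1.6  -9.3] q [ 36.  13. -42. 119.  10.  53.  84.]
```

```bash
python3 -m pendant '[[0,[0,8,0],[0,0,0]],[0,[-13,8,0],[0,0,0]],[0,[-13,8,0],[0,0,0]],[0,[-13,8,0],[0,0,0]]]'
python3 - <<'E'
from h import *
st()
E
```

```text
time_s: 8.85
tool_pos: [0.4666, -0.0037, 0.0574]
tool_rot: [-105.4, 89.8, -9.9]
force: [-0.0, 0.3, -0.6]
grip_width: 0.0005
t 8.85 pos [ 0.4666 -0.0037  0.0574] press [-142.6  -57.8] az 95.5 F [-0.   0.3 -0.6] q [ 37.  10. -42. 119.   8.  54.  86.]
```

Now down 7 mm and forward gently to contact.

```bash
python3 -m pendant '[[0,[6,0,0],[0,0,0]],[0,[6,-6,0],[0,0,0]],[0,[6,-12,0],[0,0,0]],[0,[6,-16,0],[0,0,0]],[0,[6,-19,0],[0,0,0]],[0,[6,-21,0],[0,0,0]],[0,[6,-21,0],[0,0,0]]]'
python3 - <<'E'
from h import *
st()
E
```

```text
time_s: 9.43
tool_pos: [0.4853, -0.0016, 0.0501]
tool_rot: [85.2, 89.8, -179.3]
force: [-3.9, -0.3, 3.6]
grip_width: 0.0
t 9.4333 pos [ 0.4853 -0.0016  0.0501] press [-123.8  -57.5] az 95.5 F [-3.9 -0.3  3.6] q [ 36.  13. -42. 116.  11.  54.  84.]
```

Contact at ~4 N. Press slightly more while dragging +y.

```bash
python3 -m pendant '[[0,[0,-1.5,0],[0,0,0]],[0,[0,-1.5,2],[0,0,0]],[0,[0,-1.5,4],[0,0,0]],[0,[0,-1.5,6],[0,0,0]],[0,[0,-1.5,8],[0,0,0]],[0,[0,-1.5,9],[0,0,0]],[0,[0,-1.5,9],[0,0,0]]]'
python3 - <<'E'
from h import *
st()
a=np.deg2rad(PY)
n="side"
c=optics.read_camera(n); P=cloud(c).reshape(-1,3)
d=P[:,:2]-PO; u=np.c_[d[:,0]*np.cos(a)+d[:,1]*np.sin(a),-d[:,0]*np.sin(a)+d[:,1]*np.cos(a)]
b=(abs(P[:,2]-.041)<.006)&(u[:,0]<-.097)&(u[:,0]>-.15)&(abs(u[:,1])<.128)
f=np.sort(u[b,1])*1000; print("lateral",np.round(f[:6],1),np.round(f[-6:],1))
for y in (-.1,.04,.08,.1):
    f=np.sort(u[b&(abs(u[:,1]-y)<.008),0]); print(n,y,np.round(f[:3]*1000,1),len(f))
E
```

```text
time_s: 10.02
tool_pos: [0.4849, 0.0054, 0.0499]
tool_rot: [121.5, 89.7, -143.1]
force: [-4.9, -4.2, 3.5]
grip_width: 0.0002
t 10.0167 pos [0.4849 0.0054 0.0499] press [-123.5  -50.5] az 95.4 F [-4.9 -4.2  3.5] q [ 35.  13. -42. 116.  11.  54.  82.]
lateral [-68.  -67.9 -67.7 -66.8 -65.9 -65.5] [107.3 107.9 109.2 109.4 109.8 109.9]
side -0.1 [] 0
side 0.04 [-113.7 -113.3 -113.1] 31
side 0.08 [-113.9 -112.5 -112.4] 34
side 0.1 [-113.9 -113.6 -113.4] 48
```

```bash
python3 -m pendant '[[0,[0,-2,0],[0,0,0]],[0,[0,-3,0],[0,0,0]],[0,[0,-3,0],[0,0,0]],[0,[0,10,0],[0,0,0]],[0,[0,30,0],[0,0,0]],[0,[-40,30,0],[0,0,0]],[0,[-80,30,0],[0,0,0]],[0,[-120,30,0],[0,0,0]],[0,[-160,30,0],[0,0,0]],[0,[-190,30,0],[0,0,0]]]'
python3 - <<'E'
from h import *
a=np.deg2rad(PY)
for n in("side","top"):
    c=optics.read_camera(n); P=cloud(c).reshape(-1,3)
    d=P[:,:2]-PO; u=np.c_[d[:,0]*np.cos(a)+d[:,1]*np.sin(a),-d[:,0]*np.sin(a)+d[:,1]*np.cos(a)]
    b=(abs(P[:,2]-.041)<.006)&(u[:,0]<-.097)&(u[:,0]>-.15)&(abs(u[:,1])<.128)
    f=np.sort(u[b,1])*1000; print("lateral",np.round(f[:6],1),np.round(f[-6:],1))
    for y in (-.1,-.05,0,.05,.1):
        f=np.sort(u[b&(abs(u[:,1]-y)<.008),0]); 
        g=np.sort(u[(abs(P[:,2]-.043)<.0027)&(abs(u[:,1]-y)<.008)&(u[:,0]>.097)&(u[:,0]<.116),0]); print(n,y,np.round(f[:3]*1000,1),len(f),"spine",np.round(g[-3:]*1000,1))
    q=P[P[:,2]>.15]
    if n=="top":
        w=q[np.linalg.norm(q[:,:2]-PO,axis=1)<.12]
        for s in (1,-1):
            k=w[np.sign(w[:,1]-PO[1])==s]; k=k[abs(k[:,1]-PO[1])>.077]; print("ball",k.mean(0))
st(); r=p2wd(-.030,.050); print(r)
plan(r[0],r[1],.24,91.6)
E
```

```text
time_s: 10.9
tool_pos: [0.4584, 0.0048, 0.2443]
tool_rot: [-112.5, 89.7, -17.0]
force: [0.4, -0.1, 0.6]
grip_width: 0.0003
lateral [-110.4 -109.9 -109.4 -108.7 -108.3 -108.2] [107.1 107.7 108.  109.  109.3 110.7]
side -0.1 [-114.2 -114.  -113.6] 21 spine [107.7 108.6 109.5]
side -0.05 [-113.1 -112.9 -112.4] 22 spine [107.3 108.3 108.6]
side 0 [-114.1 -113.8 -112.5] 28 spine [107.8 107.8 109. ]
side 0.05 [-114.  -113.8 -113.7] 32 spine [108.3 110.  110.4]
side 0.1 [-113.9 -113.6 -113.3] 45 spine [107.6 109.5 109.7]
lateral [-111.4 -110.8 -110.5 -110.  -107.8 -107.8] [101.5 104.  104.  104.6 104.8 105.1]
top -0.1 [-109.7 -109.3 -109. ] 19 spine [104.8 108.7 111.1]
top -0.05 [-111.2 -110.9 -110.5] 23 spine [102.7 106.7 109.4]
top 0 [-104.8 -102.8 -102.5] 11 spine [103.8 107.8 110.8]
top 0.05 [-111.  -110.7 -110. ] 18 spine [109.5 110.  115.7]
top 0.1 [-111.5 -109.2 -108.5] 14 spine [111.2 114.  114.4]
ball [0.59998948 0.15713359 0.17935607]
ball [ 0.60498294 -0.02279905  0.17947604]
t 11.0 pos [0.4609 0.0047 0.2463] press [-147.4  -48.9] az 95.5 F [ 0.7  0.3 -0.4] q [ 41.  -5. -42. 107.  -3.  76.  95.]
[0.56834583 0.11439444]
t 11.0 pos [0.4609396  0.004673   0.24628195] az 95.5 shift [   7.3 -117.3   99. ] turn x 0.067
```

```bash
python3 -m pendant '[[0,[0,-40,33],[0.067,0,0]],[0,[0,-80,66],[0.067,0,0]],[0,[0,-117,99],[0.067,0,0]],[0,[0,-117,99],[0.067,0,0]],[0,[0,-117,99],[0.067,0,0]]]'
python3 - <<'E'
from h import *
st()
r=p2wd(-.030,.050); plan(r[0],r[1],.172,91.6)
E
```

```text
time_s: 11.42
tool_pos: [0.5662, 0.1202, 0.2389]
tool_rot: [-3.1, 89.6, 88.9]
force: [-1.3, 0.1, 0.5]
grip_width: 0.0006
t 11.4167 pos [0.5662 0.1202 0.2389] press [-31.6  56. ] az 92.0 F [-1.3  0.1  0.5] q [ 28.  16. -51.  92.  12.  78.  68.]
t 11.4167 pos [0.56615954 0.12019851 0.23889546] az 92.0 shift [66.9 -2.  -6.3] turn x 0.007
```

```bash
python3 -m pendant '[[0,[20,0,-3],[0.007,0,0]],[0,[45,0,-6],[0.007,0,0]],[0,[62,0,-6],[0.007,0,0]],[0,[66,0,-6],[0.007,0,0]],[0,[66,0,-6],[0.007,0,0]]]'
cat >> h.py <<'E'
def pol(arm=0):
    o=telemetry.get_obs(); u=w2press(o["tool_pos"])*1000; M=R.from_euler('xyz',o["tool_rot"],degrees=True).as_matrix()
    taz=np.degrees(np.arctan2(M[1,2],M[0,2]))
    a=np.deg2rad(taz-PY); er=np.array([np.cos(a),np.sin(a)]); ep=np.array([-er[1],er[0]])
    F=o["force"]; aw=np.deg2rad(taz); 
    print("t",round(o["time_s"],2),"z",round(o["tool_pos"][2],4),"toolaz-press",round(taz-PY,1),"along r",round(u@er,1),"perp",round(u@ep,1),"F perp",round(F[:2]@[-np.sin(aw),np.cos(aw)],1),"F rad",round(F[:2]@[np.cos(aw),np.sin(aw)],1),"Fz",round(F[2],1),"q7",round(o["qpos"][6]))
E
python3 - <<'E'
from h import *
st(); pol()
c=optics.read_camera("side"); cv2.imwrite("pics/s6.png",cv2.resize(c["image"][150:270,180:300],None,fx=5,fy=5,interpolation=cv2.INTER_CUBIC))
E
```

```text
time_s: 11.83
tool_pos: [0.5631, 0.1077, 0.1728]
tool_rot: [93.9, 89.8, -174.9]
force: [-0.1, -0.6, 0.5]
grip_width: 0.0002
t 11.8333 pos [0.5631 0.1077 0.1728] press [-35.9  43.8] az 91.2 F [-0.1 -0.6  0.5] q [ 28.  18. -49.  98.  14.  71.  67.]
t 11.83 z 0.1728 toolaz-press 85.7 along r 41.0 perp 39.1 F perp 0.2 F rad -0.6 Fz 0.5 q7 67
```

View pics/s6.png

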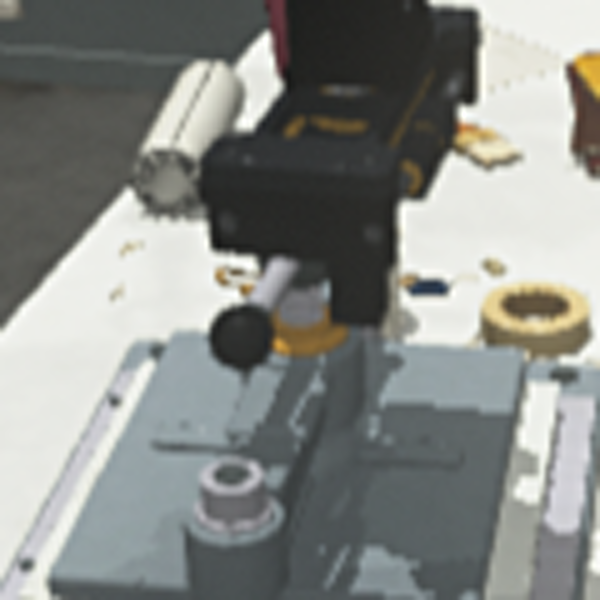

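```bash
python3 -m pendant '[[0,[0,0,7],[0,0,0]],[0,[0,-5,7],[0,0,0]],[0,[0,-11,7],[0,0,0]],[0,[0,-17,7],[0,0,0]],[0,[0,-20,7],[0,0,0]],[0,[0,-20,7],[0,0,0]]]'
python3 - <<'E'
from h import *
pol()
for k in range(1,11):
    t=np.deg2rad(4*k); print(k,round(50*(np.cos(t)-1)+17*np.sin(t),1),"y",round(-50*np.sin(t)+17*(np.cos(t)-1),1),round(t,3))
E
```

```text
time_s: 12.38
tool_pos: [0.5846, 0.1159, 0.1746]
tool_rot: [39.7, 90.0, 130.9]
force: [-0.4, 0.0, 0.4]
grip_width: 0.001
t 12.38 z 0.1746 toolaz-press 85.7 along r 48.8 perp 17.3 F perp 0.4 F rad 0.0 Fz 0.4 q7 65
1 1.1 y -3.5 0.07
2 1.9 y -7.1 0.14
3 2.4 y -10.8 0.209
4 2.7 y -14.4 0.279
5 2.8 y -18.1 0.349
6 2.6 y -21.8 0.419
7 2.1 y -25.5 0.489
8 1.4 y -29.1 0.559
9 0.4 y -32.6 0.628
10 -0.8 y -36.1 0.698
```

```bash
python3 -m pendant '[[0,[0,-3.5,1],[0.07,0,0]],[0,[0,-7,2],[0.14,0,0]],[0,[0,-11,2.4],[0.21,0,0]],[0,[0,-14.5,2.7],[0.28,0,0]],[0,[0,-18,2.8],[0.35,0,0]],[0,[0,-22,2.6],[0.42,0,0]]]'
python3 - <<'E'
from h import *
pol()
E
```

```text
time_s: 12.88
tool_pos: [0.6044, 0.1192, 0.1736]
tool_rot: [115.9, 89.8, -177.1]
force: [-5.2, 0.7, -0.9]
grip_width: 0.0004
t 12.88 z 0.1736 toolaz-press 61.5 along r 48.1 perp 18.9 F perp 5.1 F rad -1.4 Fz -0.9 q7 42
```

```bash
python3 -m pendant '[[0,[0,-3.5,1],[0.07,0,0]],[0,[0,-7,2],[0.14,0,0]],[0,[0,-11,2.4],[0.21,0,0]],[0,[0,-14.5,2.7],[0.28,0,0]],[0,[0,-18,2.8],[0.35,0,0]],[0,[0,-22,2.6],[0.42,0,0]],[0,[0,-25.5,2.1],[0.49,0,0]],[0,[0,-29,1.4],[0.56,0,0]],[0,[0,-32.6,0.4],[0.63,0,0]],[0,[0,-36,-0.8],[0.7,0,0]]]'
python3 - <<'E'
from h import *
pol(); st()
E
```

```text
time_s: 13.72
tool_pos: [0.6368, 0.1059, 0.1727]
tool_rot: [132.8, 89.7, 159.7]
force: [-3.6, 3.4, -2.8]
grip_width: 0.0007
t 13.72 z 0.1727 toolaz-press 21.4 along r 47.5 perp 18.9 F perp 4.7 F rad -1.7 Fz -2.8 q7 5
t 13.7167 pos [0.6368 0.1059 0.1727] press [37.3 35. ] az 26.9 F [-3.6  3.4 -2.8] q [ 16.  24. -36.  87.  14.  73.   5.]
```

```bash
python3 -m pendant '[[0,[0,-3.5,1.5],[0.07,0,0]],[0,[0,-7,3],[0.14,0,0]],[0,[0,-11,4],[0.21,0,0]],[0,[0,-14.5,4.5],[0.28,0,0]],[0,[0,-18,4.5],[0.35,0,0]],[0,[0,-22,4],[0.42,0,0]],[0,[0,-25.5,3.5],[0.49,0,0]],[0,[0,-29,2.5],[0.56,0,0]],[0,[0,-32.6,1.5],[0.63,0,0]],[0,[0,-36,0.5],[0.7,0,0]]]'
python3 - <<'E'
from h import *
pol(); st()
c=optics.read_camera("side"); cv2.imwrite("pics/s7.png",cv2.resize(c["image"][150:270,180:300],None,fx=5,fy=5,interpolation=cv2.INTER_CUBIC))
E
```

```text
time_s: 14.55
tool_pos: [0.655, 0.0748, 0.1734]
tool_rot: [130.3, 89.8, 117.2]
force: [-0.5, 4.4, -3.7]
grip_width: 0.0003
t 14.55 z 0.1734 toolaz-press -18.6 along r 49.0 perp 18.9 F perp 4.2 F rad -1.4 Fz -3.7 q7 -30
t 14.55 pos [0.655  0.0748 0.1734] press [52.5  2.3] az -13.1 F [-0.5  4.4 -3.7] q [ 13.  24. -28.  86.  11.  73. -30.]
```

View pics/s7.png

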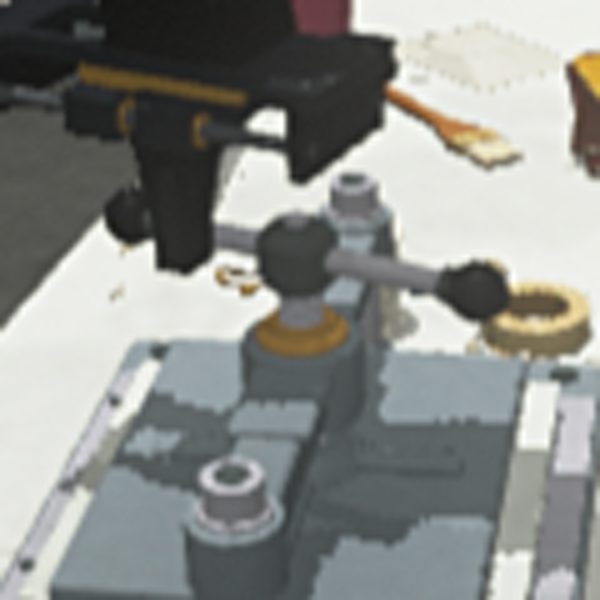

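```bash
python3 -m pendant '[[0,[0,-3.5,1],[0.07,0,0]],[0,[0,-7,2],[0.14,0,0]],[0,[0,-11,2.4],[0.21,0,0]],[0,[0,-14.5,2.7],[0.28,0,0]],[0,[0,-16.5,2.7],[0.315,0,0]],[0,[0,-18,2.8],[0.35,0,0]],[0,[0,-18,2.8],[0.35,0,0]]]'
python3 - <<'E'
from h import *
pol()
E
```

```text
time_s: 15.18
tool_pos: [0.6549, 0.0571, 0.174]
tool_rot: [104.5, 89.8, 71.5]
force: [1.1, 4.3, -3.8]
grip_width: 0.0003
t 15.18 z 0.174 toolaz-press -38.5 along r 49.2 perp 19.5 F perp 4.2 F rad -1.4 Fz -3.8 q7 -47
```

```bash
python3 -m pendant '[[0,[0,-2,0.5],[0.035,0,0]],[0,[0,-3.5,1],[0.07,0,0]],[0,[0,-5,1.3],[0.1,0,0]],[0,[0,-7,1.6],[0.13,0,0]],[0,[0,-7,1.6],[0.13,0,0]]]'
python3 - <<'E'
from h import *
pol()
E
```

```text
time_s: 15.6
tool_pos: [0.6545, 0.0535, 0.1743]
tool_rot: [91.1, 89.4, 50.8]
force: [8.3, 10.3, -6.5]
grip_width: 0.0005
t 15.6 z 0.1743 toolaz-press -45.8 along r 48.3 perp 22.6 F perp 13.3 F rad -0.3 Fz -6.5 q7 -53
```

```bash
python3 -m pendant '[[0,[0,-1,0],[0,0,0]],[0,[0,-2,0],[0,0,0]],[0,[0,-3,0],[0,0,0]],[0,[0,-3,0],[0,0,0]]]'
python3 - <<'E'
from h import *
pol()
E
```

```text
time_s: 15.93
tool_pos: [0.6538, 0.0525, 0.1744]
tool_rot: [86.0, 89.2, 45.8]
force: [12.4, 12.0, -9.3]
grip_width: 0.0001
t 15.93 z 0.1744 toolaz-press -45.7 along r 48.5 perp 21.3 F perp 17.2 F rad 1.8 Fz -9.3 q7 -53
```

```bash
python3 -m pendant '[[0,[0,-1,0],[0,0,0]],[0,[0,-1,0],[0,0,0]],[0,[0,-1,0],[0,0,0]]]'
python3 - <<'E'
from h import *
pol()
E
python3 -m pendant '[[0,[0,6,0],[0,0,0]],[0,[0,20,0],[0,0,0]],[0,[0,32,0],[0,0,0]],[0,[-40,32,0],[0,0,0]],[0,[-80,32,0],[0,0,0]],[0,[-120,32,0],[0,0,0]],[0,[-150,32,0],[0,0,0]],[0,[-150,32,0],[0,0,0]]]'
python3 - <<'E'
from h import *
st()
c=optics.read_camera("side"); cv2.imwrite("pics/s8.png",cv2.resize(c["image"][150:330,150:330],None,fx=3.3,fy=3.3,interpolation=cv2.INTER_CUBIC))
E
```

```text
time_s: 16.18
tool_pos: [0.6536, 0.0522, 0.1744]
tool_rot: [84.9, 89.1, 44.8]
force: [13.2, 11.4, -11.3]
grip_width: 0.0007
t 16.18 z 0.1744 toolaz-press -45.7 along r 48.5 perp 20.9 F perp 17.2 F rad 2.7 Fz -11.3 q7 -53
time_s: 16.85
tool_pos: [0.6731, 0.069, 0.3333]
tool_rot: [44.3, 89.2, 3.7]
force: [0.4, -0.3, 0.9]
grip_width: 0.0009
t 16.85 pos [0.6731 0.069  0.3333] press [69.9 -5.3] az -40.6 F [ 0.4 -0.3  0.9] q [  9.  21. -24.  70.   9.  89. -54.]
```

View pics/s8.png

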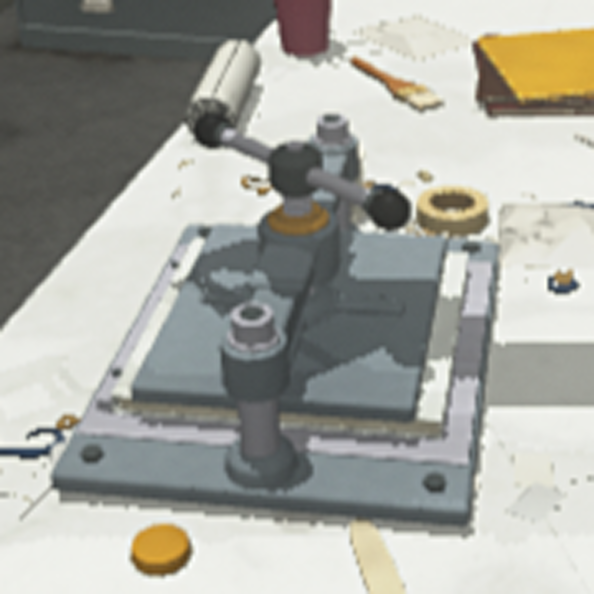

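Run:
```python
from h import *
plan(.48,-.25,.33,-41)
```

```text
t 16.9 pos [0.67217432 0.06879583 0.32957618] az -40.5 shift [  -2.2 -367.2   61.2] turn x 0.008
```

```bash
python3 -m pendant '[[0,[0,-40,7],[0,0,0]],[0,[0,-80,14],[0,0,0]],[0,[0,-120,21],[0,0,0]],[0,[0,-160,28],[0,0,0]],[0,[0,-200,34],[0,0,0]],[0,[0,-240,40],[0,0,0]],[0,[0,-280,47],[0,0,0]],[0,[0,-320,54],[0,0,0]],[0,[0,-367,61],[0,0,0]],[0,[0,-367,61],[0,0,0]]]'
python3 - <<'E'
from h import *
st()
a=np.deg2rad(PY)
for n in("side","top"):
    c=optics.read_camera(n); P=cloud(c).reshape(-1,3)
    d=P[:,:2]-PO; u=np.c_[d[:,0]*np.cos(a)+d[:,1]*np.sin(a),-d[:,0]*np.sin(a)+d[:,1]*np.cos(a)]
    b=(abs(P[:,2]-.041)<.006)&(u[:,0]<-.097)&(u[:,0]>-.15)&(abs(u[:,1])<.128)
    f=np.sort(u[b,1])*1000; print("lateral",np.round(f[:6],1),np.round(f[-6:],1))
    pl=(abs(u[:,0]+.07)<.015)&(abs(u[:,1])<.1); print("platen z",np.median(P[pl,2]))
    for y in (-.1,-.05,0,.05,.1):
        f=np.sort(u[b&(abs(u[:,1]-y)<.008),0]); print(n,y,np.round(f[:3]*1000,1),len(f))
    if n=="top":
        r=np.hypot(*u.T); k=(r>.08)&(r<.105)&(P[:,2]>.15)&(P[:,2]<.2)
        ang=np.degrees(np.arctan2(u[k,1],u[k,0])); 
        for s in (-45,135):
            m=abs(ang-s)<30; print("ball az",ang[m].mean(), "handle rad",np.deg2rad((90 if s<0 else 270)-ang[m].mean()))
        cv2.imwrite("pics/top9.png",cv2.resize(c["image"][120:280,130:350],None,fx=3.6,fy=3.6))
E
```

```text
time_s: 17.73
tool_pos: [0.472, -0.2589, 0.3233]
tool_rot: [-95.5, 89.6, -136.8]
force: [0.4, -1.7, -0.3]
grip_width: 0.0006
t 17.7333 pos [ 0.472  -0.2589  0.3233] press [-161.7 -312.3] az -41.3 F [ 0.4 -1.7 -0.3] q [ 36.   4. -11.  91.   1.  86. -16.]
lateral [-110.5 -110.5 -110.5 -108.2 -107.  -106.6] [107.5 107.9 108.1 108.3 108.4 108.9]
platen z 0.056649510189322405
side -0.1 [-114.5 -114.1 -113.6] 24
side -0.05 [-113.3 -112.7 -112.3] 26
side 0 [-114.  -112.5 -112. ] 30
side 0.05 [-113.9 -113.7 -112.2] 31
side 0.1 [-113.9 -113.6 -112.5] 43
lateral [-111.1 -110.9 -110.4 -110.3 -107.8 -107.5] [100.9 104.  104.6 104.9 104.9 105.1]
platen z 0.055605199158347274
top -0.1 [-111.6 -109.6 -109.3] 19
top -0.05 [-111.2 -110.9 -110.5] 21
top 0 [-111.8 -111.4 -109.4] 20
top 0.05 [-111.  -110.3 -110. ] 22
top 0.1 [-111.5 -109.2 -108.9] 15
ball az -37.16270617559121 handle rad 2.219407908510193
ball az 143.09592137702538 handle rad 2.214894006180659
```

View pics/top9.png

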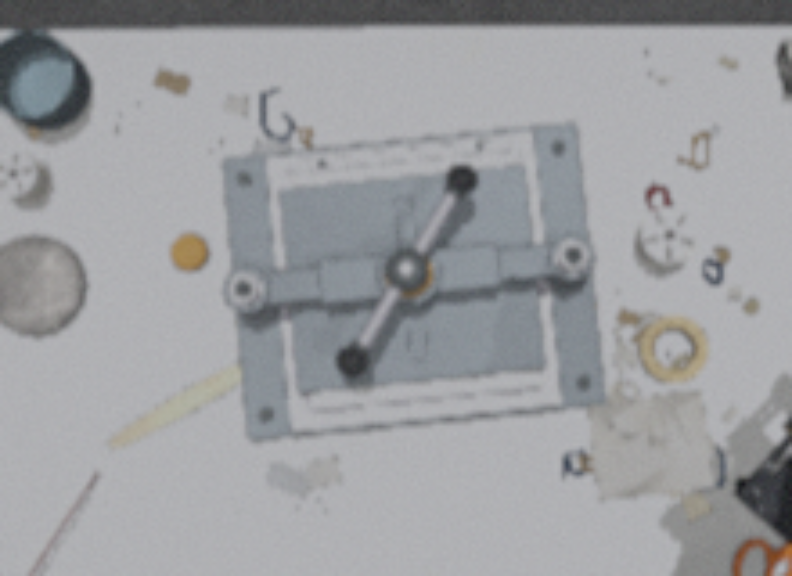

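Run:
```python
from h import *
r=p2wd(-.0704,.0029); plan(r[0],r[1],.25,-31.5)
```

```text
t 17.8333 pos [ 0.47570113 -0.25295827  0.32343272] az -40.9 shift [  73.2  276.7 -164.2] turn x -0.164
```

```bash
python3 -m pendant '[[0,[0,34,-20],[-0.08,0,0]],[0,[0,69,-41],[-0.164,0,0]],[0,[0,104,-62],[-0.164,0,0]],[0,[10,138,-82],[-0.164,0,0]],[0,[20,173,-103],[-0.164,0,0]],[0,[30,208,-124],[-0.164,0,0]],[0,[50,242,-144],[-0.164,0,0]],[0,[70,277,-164],[-0.164,0,0]],[0,[70,277,-164],[-0.164,0,0]],[0,[70,277,-164],[-0.164,0,0]]]'
python3 - <<'E'
from h import *
pol()
r=p2wd(-.0704,.0029); plan(r[0],r[1],.167,-31.5)
E
```

```text
time_s: 18.67
tool_pos: [0.5318, 0.0731, 0.2523]
tool_rot: [-173.0, 89.7, 156.4]
force: [-0.3, -0.4, -0.2]
grip_width: 0.0007
t 18.67 z 0.2523 toolaz-press -36.1 along r -64.1 perp -31.5 F perp -0.5 F rad -0.1 Fz -0.2 q7 -43
t 18.6667 pos [0.53177186 0.07305211 0.25228993] az -30.6 shift [85.3 -7.6  5.9] turn x 0.016
```

```bash
python3 -m pendant '[[0,[20,-5,6],[0.01,0,0]],[0,[50,-5,6],[0.016,0,0]],[0,[72,-5,6],[0.016,0,0]],[0,[82,-5,6],[0.016,0,0]],[0,[82,-5,6],[0.016,0,0]]]'
python3 - <<'E'
from h import *
pol()
E
```

```text
time_s: 19.08
tool_pos: [0.5343, 0.0589, 0.1703]
tool_rot: [-142.1, 89.7, -174.2]
force: [0.1, -0.2, 0.5]
grip_width: 0.0005
t 19.08 z 0.1703 toolaz-press -37.6 along r -53.6 perp -43.7 F perp -0.1 F rad 0.2 Fz 0.5 q7 -45
```

```bash
python3 -m pendant '[[0,[0,6,-4],[0,0,0]],[0,[0,13,-4],[0,0,0]],[0,[0,18,-4],[0,0,0]],[0,[0,22,-4],[0,0,0]],[0,[0,25,-4],[0,0,0]],[0,[0,27,-4],[0,0,0]],[0,[0,27,-4],[0,0,0]]]'
python3 - <<'E'
from h import *
pol()
E
```

```text
time_s: 19.67
tool_pos: [0.5466, 0.0836, 0.173]
tool_rot: [-86.7, 89.8, -118.8]
force: [-2.3, -3.3, 4.0]
grip_width: 0.0007
t 19.67 z 0.173 toolaz-press -37.6 along r -56.3 perp -16.3 F perp -4.0 F rad -0.2 Fz 4.0 q7 -48
```

```bash
python3 -m pendant '[[0,[0,1.5,0],[0,0,0]],[0,[0,3,0],[0,0,0]],[0,[0,4.5,0],[0,0,0]],[0,[0,4.5,0],[0,0,0]]]'
python3 - <<'E'
from h import *
pol()
E
```

```text
time_s: 20.0
tool_pos: [0.5475, 0.0853, 0.1728]
tool_rot: [-99.6, 89.6, -131.8]
force: [-8.4, -6.8, 7.7]
grip_width: 0.0004
t 20.0 z 0.1728 toolaz-press -37.7 along r -56.4 perp -14.5 F perp -10.2 F rad -3.5 Fz 7.7 q7 -49
```

```bash
python3 -m pendant '[[0,[0,1.5,0],[0,0,0]],[0,[0,3,0],[0,0,0]],[0,[0,3.5,0],[0,0,0]],[0,[0,3.5,0],[0,0,0]]]'
python3 - <<'E'
from h import *
pol()
E
```

```text
time_s: 20.33
tool_pos: [0.5482, 0.0864, 0.1727]
tool_rot: [-101.9, 89.3, -134.2]
force: [-11.9, -10.3, 10.9]
grip_width: 0.0006
t 20.33 z 0.1727 toolaz-press -37.8 along r -56.4 perp -13.3 F perp -15.1 F rad -4.6 Fz 10.9 q7 -49
```

```bash
python3 -m pendant '[[0,[0,-6,0],[0,0,0]],[0,[0,-18,0],[0,0,0]],[0,[0,-32,0],[0,0,0]],[0,[-40,-32,0],[0,0,0]],[0,[-80,-32,0],[0,0,0]],[0,[-120,-40,10],[0,0,0]],[0,[-150,-80,30],[0,0,0]],[0,[-150,-120,60],[0,0,0]],[0,[-150,-160,80],[0,0,0]],[0,[-150,-200,100],[0,0,0]]]'
python3 -m pendant '[[0,[0,-40,20],[0,0,0]],[0,[0,-80,40],[0,0,0]],[0,[0,-100,50],[0,0,0]],[0,[0,-100,50],[0,0,0]],[0,[0,-100,50],[0,0,0]]]'
python3 - <<'E'
from h import *
st()
a=np.deg2rad(PY)
for n in("side","top"):
    c=optics.read_camera(n); P=cloud(c).reshape(-1,3)
    d=P[:,:2]-PO; u=np.c_[d[:,0]*np.cos(a)+d[:,1]*np.sin(a),-d[:,0]*np.sin(a)+d[:,1]*np.cos(a)]
    b=(abs(P[:,2]-.041)<.006)&(u[:,0]<-.097)&(u[:,0]>-.15)&(abs(u[:,1])<.128)
    f=np.sort(u[b,1])*1000; print("lateral",np.round(f[:4],1),np.round(f[-4:],1))
    pl=(abs(u[:,0]+.07)<.015)&(abs(u[:,1])<.1); print("platen z",np.median(P[pl,2]))
    if n=="top":
        r=np.hypot(*u.T); k=(r>.08)&(r<.105)&(P[:,2]>.15)&(P[:,2]<.2)
        ang=np.degrees(np.arctan2(u[k,1],u[k,0])); 
        for s in (-45,135):
            m=abs(ang-s)<30; print("handle rad",np.deg2rad((90 if s<0 else 270)-ang[m].mean()))
        cv2.imwrite("pics/top10.png",cv2.resize(c["image"][100:384,100:450],None,fx=2,fy=2))
    else: cv2.imwrite("pics/side10.png",cv2.resize(c["image"][150:384,90:330],None,fx=2.5,fy=2.5))
E
```

```text
time_s: 21.17
tool_pos: [0.5321, -0.1078, 0.3236]
tool_rot: [25.7, 89.8, -6.3]
force: [1.0, 0.2, -0.4]
grip_width: 0.0004
time_s: 21.58
tool_pos: [0.5203, -0.2198, 0.3219]
tool_rot: [89.2, 90.0, 56.8]
force: [1.3, 0.9, 0.0]
grip_width: 0.0003
t 21.5833 pos [ 0.5203 -0.2198  0.3219] press [-109.9 -278.1] az -32.3 F [1.3 0.9 0. ] q [ 34.   7. -15.  88.   2.  86. -14.]
lateral [-113.7 -111.6 -110.  -109.2] [108.3 108.4 108.6 109.2]
platen z 0.05655766651016214
lateral [-111.4 -110.8 -110.6 -110.2] [104.5 104.8 104.9 104.9]
platen z 0.055455324901231284
handle rad 2.222140526692844
handle rad 2.218324850668248
```

View pics/top10.png

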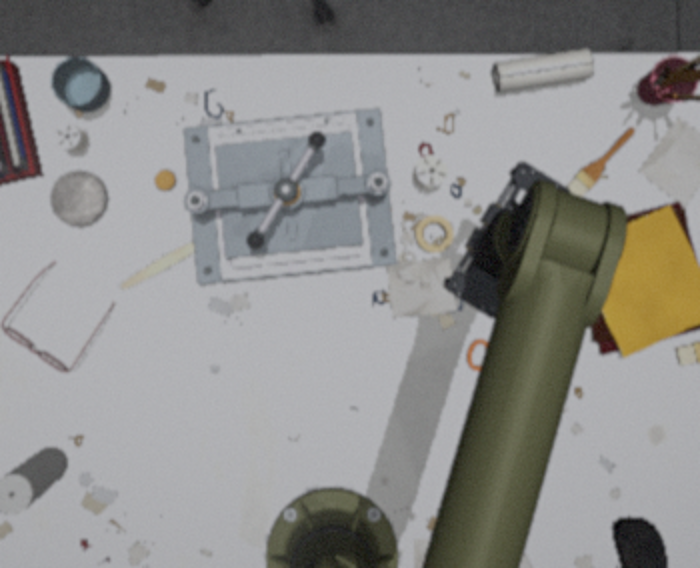

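View pics/side10.png

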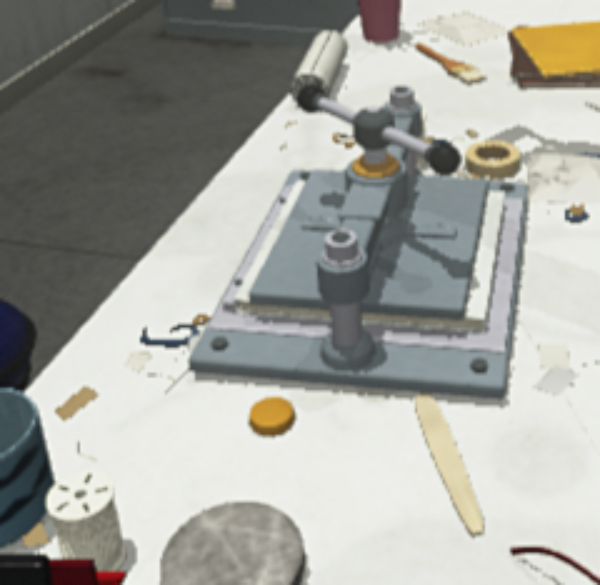

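```bash
python3 -c "
from cell import env
print(env.sign_off())"
```

```text
the job is handed in; nothing more can be done
None
```

The book is home against the back rail and the platen is tight on it. I handed the job in at about 22 s, with the arm clear of everything.

**Book:** I pushed the fore-edge along the bed until it sat against the rail at about 13 N. It was then about 6 mm off-centre to the right, so I dragged it over by fingertip friction on the fore-edge. The last side-camera check put it square and within about 1 mm of centre. The top camera put it about 3 mm to the right, which is close to the calibration error.

**Handle:** I pushed the left arm clockwise until the resistance rose from about 4 N to 17 N at about 48 mm radius. A second push, on the opposite arm, reached 15 N at about 56 mm. The handle came back to the same angle each time, so it is tight.

**What disagreed:**
- After release, the camera measured the handle at about 2.22 rad. The contact point was given as near 2.25. I trusted the force rise, the unchanged angle and the fact that no gap shows between platen and book.
- On the second approach to the book the finger briefly pressed the front face of the fixed press base, at about 13 N horizontally. I backed off and raised it.

The tape, folder, wax and spool look untouched in the final pictures.

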